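Seat the sample bottle in its holder and snap its cap shut

TASK

Set the squat white sample bottle flat and square into the pocket of the grey holder and let go of it; then take the white snap cap (the middle-sized of the three loose closures: not the wide ribbed lid, not the little stopper), put it on the bottle's neck and press it straight down until it clicks. Keep pressing after the click so the cap is fully home, and finish while still holding it down firmly, with about 10 to 15 N; leave everything else where it is.

Things in the scene. Friction and masses are not known exactly. Their poses are not given: they have to be found in the camera images.
- holder: Grey plastic holder fixed to the table, 95 mm (x) x 69 mm (y), 18 mm high, with a rectangular pocket in the middle. Its walls are 10 mm thick; each long side (facing +y and -y) has a 39 mm wide gap in mid-wall, down to the pocket floor, for the fingers. Origin: centre of its underside, z up.
- pocket (a point): Centre of the pocket floor, 6 mm above the table, axes as the holder's. The pocket is 75 mm (x) x 49 mm (y); its walls rise 12 mm above this floor, the upper 5 mm sloping outward at 45 degrees as a lead-in (mouth 85 x 59 mm).
- bottle: White squat sample bottle, about 0.15 kg, standing on the table: a block 72 mm (x) x 46 mm (y) x 34 mm high; on its top centre a round collar 28 mm across (34 to 44 mm high) and above it a neck (44 to 61 mm). Fits the pocket with 1.5 mm to spare all round, either way round (a half turn makes no difference). Origin: centre of its underside, z up.
- neck_seat (a point): Centre of the collar's top on the bottle, 44 mm above its underside: the cap's underside rests here when fully home. The neck above it is 18 mm across and 17 mm high, its last 5 mm tapering to 12 mm; four sprung beads stand out 2.5 mm from it, 6 mm above the collar.
- cap: White snap cap, about 20 g: smooth cylinder 32 mm across and 24 mm high, closed on top, standing mouth down on the table. Bore 20 mm across in the first 3 mm, then 24 mm, 20 mm deep. Any turn about z will do. Origin: centre of its underside (mouth), z up.
- cap_top (a point): Centre of the cap's flat top, 24 mm above its underside. Set loosely on the neck, the cap rests on the beads about 9 mm above home; pressing it takes about 10 N at first (over the first 3 mm), then the force drops to almost nothing halfway, it snaps down the last 3 mm by itself and stops on the collar.
- screw_lid: Bystander: wide white ribbed screw lid, 50 mm across, 16 mm high, on the table. Origin: centre of its underside.
- stopper: Bystander: little white stopper, 22 mm across its top, 18 mm high, on the table. Origin: centre of its underside.
- blue_cap_jar: Bystander: glass jar with blue cap, 54 mm across, 95 mm high, beyond the holder. Origin: centre of its underside.
- amber_vial: Bystander: small amber vial, 26 mm across, 55 mm high, beyond the holder. Origin: centre of its underside.
- marker: Bystander: grey and black marker pen, 130 mm long, 14 mm thick, lying between the robot and the holder. Origin: on its underside near the middle, x along it.
- tweezers: Bystander: steel tweezers, 110 mm long, 8 mm high, lying beyond the bottle. Origin: centre of their underside, x along them.
Mind the look-alikes: they are no part of the job. Of the things that look like the holder, the middle-sized one is meant.

How it is judged:
By the outcome, as a careful person would: the job done as asked, in the order asked, and still so for the second after the job is handed in, while the arm keeps its last pose, push and grip.
It also fails if it takes over 58 s, if anything falls off the work surface, if the arm or the gripper's body presses on something with over 40 N, if the wrist force passes 120 N, or if a joint passes its speed limit or range.

ROBOT

A 7-joint arm with a two-finger parallel gripper is mounted at the origin on the work surface. World frame = base frame: x ahead of the robot, y to its left, z up, the work surface at z = 0. Lengths are in mm, angles in rad, forces in N, time in s.
With the tool pointing down it reaches from about 425 to 825 mm from the base axis. Payload 3.6 kg.
Tool frame: the origin (TCP) lies on the centre line of the jaws, within the pads' length; the fingertips stand 17 mm ahead of it and the grasp point (between the pads) lies 2 mm behind it; z points along the fingers, x is the direction in which the jaws open and shut, and the axes are right-handed (so a half turn about z gives the same grasp; the last joint's range is limited). The gripper opens to 93 mm and grips with 3 to 60 N. Pads are 15 mm wide; open, the fingers measure 128 mm over their backs; the gripper's body (75 mm by 188 mm) begins 65 mm behind the grasp point.
Start: joints at [1.212, 0.615, -0.013, 1.423, 0.008, 1.103, -0.04], TCP at [212.359, -614.302, 235.64] pointing down, gripper open.
Joint ranges: [-3.12, 3.12], [-0.3, 2.06], [-1.34, 1.32], [0.26, 2.42], [-1.36, 4.5], [0.01, 1.98], [-2.84, 2.84]. Speed limits (rad/s): [2.79, 2.79, 3.14, 3.14, 3.14, 3.14, 3.14].

INTERFACE

Orientations are given as a unit quaternion [x, y, z, w].
In Python, from plant import * gives the robot as it stands.
- The arm moves only by the tool play_rows, never from a script. Its argument "series" is a list that holds one entry, the list of rows, each a list of 7 numbers: the closure, from -1 (fully open) to 1 (shut), then the shift along the tool's x, y, z in m, then the turn, a rotation vector about the tool's x, y, z in degrees. In form: [[[jaw, dx, dy, dz, wx, wy, wz], ...]]. A call has exactly 8 rows; each row shifts and turns the pose as measured when the row begins, along the tool's axes as they then stand; what a row does not reach is not made up. A row lasts 1/10 s, in which the tool goes at most 50 mm and 8.59 degrees, less where a joint would pass 70% of its speed; a pose out of reach is approached as far as the arm can. A call with a gripper value outside its range is refused whole. The fingers move at their own pace and stop on an object; "squeeze" is the grip in N (left out, the last holds). Time passes only in rows, so rows that do not move let the fingers close, or fill a call up. It gives the time, the measured TCP pose, the force and the opening at its end, in the units of the state.
- read_state(): the state, without advancing time (a new reading comes with each control period).
- snapshot(name): name is "scene" or "top"; returns a dict with "color" (480x640x3 uint8, blue, green, red), "camera_matrix" (3x3 intrinsics, pixels), "rvec" (rotation vector, rad) and "tvec" (3), from world to camera coordinates, as OpenCV has them. Camera axes: x right, y down, z forward; pixel columns grow to the right and rows downward; lengths in mm; the calibration is good to about 2 mm. A picture is of the moment at which its call begins. There is no depth.
- finish_job(): hands the job in, once; it reports no verdict.
The state is a dict: "time_s": time; "joints": joint angles; "qvel": joint speeds; "tau": joint torques, N m; "ee_pos": TCP position; "tool_rot": TCP orientation; "ft_force": force on the tool from outside, world axes, zero at the start; "moment": the same for the moment, N m; "gripper_width": finger opening in mm.
Only numpy, scipy, OpenCV 4.12 (cv2) and the standard library are available. Lean on these libraries where they do the work, as an engineer would, in place of code of your own. Each camera call takes 0.05 s, during which the arm holds its last target. There are 200 camera calls.

## Working session

There is one attempt and no reset: what is moved stays moved. The work goes in short steps, Python scripts to look and compute and a tool call to move; the robot and the scene stay as the last step left them, time stands still between calls to the robot, and variables do not carry over. Pictures are saved under pics/ and viewed, about 8 in all and at most 12, crops included, and the job is handed in when it is done.

Besides the shell and the picture viewer there is one more tool, called after "Request:" in YAML: its name, and indented under it one key for each argument. play_rows: Moves the arm, as the interface text tells. Its arguments: {"type":"object","properties":{"series":{"type":"array","items":{"type":"array","items":{"type":"array","items":{"type":"number"}}}},"squeeze":{"type":"number"}},"required":["series"]}

```bash
ls; mkdir -p pics; cat > h.py <<'E'
from plant import *
import numpy as np, cv2
from scipy.spatial.transform import Rotation as R
def cam(n):
    s=snapshot(n); K=np.array(s["camera_matrix"],float); r=np.array(s["rvec"],float); t=np.array(s["tvec"],float).reshape(3)
    return s["color"],K,r,t
def ray(uv,K,r,t,z):
    M=cv2.Rodrigues(r)[0]; c=-M.T@t; uv=np.atleast_2d(np.array(uv,float))
    d=(M.T@np.linalg.inv(K)@np.c_[uv,np.ones(len(uv))].T).T
    return c+d*((z-c[2])/d[:,2])[:,None]
def proj(p,K,r,t): return cv2.projectPoints(np.atleast_2d(np.array(p,float)),r,t,K,None)[0].reshape(-1,2)
E
python3 - <<'E'
from h import *
s=read_state(); print(s)
for n in("scene","top"):
    c,K,r,t=cam(n); cv2.imwrite(f"pics/{n}0.png",c); M=cv2.Rodrigues(r)[0]; print(n,K.tolist(),(-M.T@t),M.round(2).tolist())
    np.savez(f"{n}0.npz",c=c,K=K,r=r,t=t)
E
```

```text
pics
{'time_s': 0.0, 'joints': array([ 1.2115237 ,  0.6159467 , -0.01263072,  1.4248605 ,  0.00809774,
        1.10342066, -0.0403891 ]), 'qvel': array([ 0.00116264,  0.00069095,  0.00046285,  0.00019772, -0.00104728,
       -0.00040966,  0.00029544]), 'tau': array([-4.41170314e-04, -4.58943987e+01,  2.08820393e-01, -1.65748250e+01,
       -6.11072453e-02,  2.04712164e-02,  2.21384726e-04]), 'ee_pos': array([ 212.10675302, -613.63385102,  234.4759789 ]), 'tool_rot': array([ 8.14477013e-01, -5.80194386e-01, -1.06063277e-03, -7.38854082e-04]), 'ft_force': array([0.52325236, 0.36779117, 0.18270431]), 'moment': array([-0.00364512,  0.0166083 ,  0.00922839]), 'gripper_width': 92.73125157962777}
scene [[606.4281031336201, 0.0, 328.5995342079705], [0.0, 606.4281031336201, 245.26416455400857], [0.0, 0.0, 1.0]] [ 956.21739677 -686.59181173  889.31935701] [[0.87, 0.5, 0.02], [0.38, -0.63, -0.68], [-0.33, 0.59, -0.74]]
top [[559.8235265207029, 0.0, 321.54114643965545], [0.0, 559.8235265207029, 241.01429004356243], [0.0, 0.0, 1.0]] [ 371.33725031   -2.74312556 1030.85387916] [[-0.06, -1.0, 0.01], [-0.97, 0.06, -0.22], [0.22, -0.02, -0.98]]
```

View pics/scene0.png

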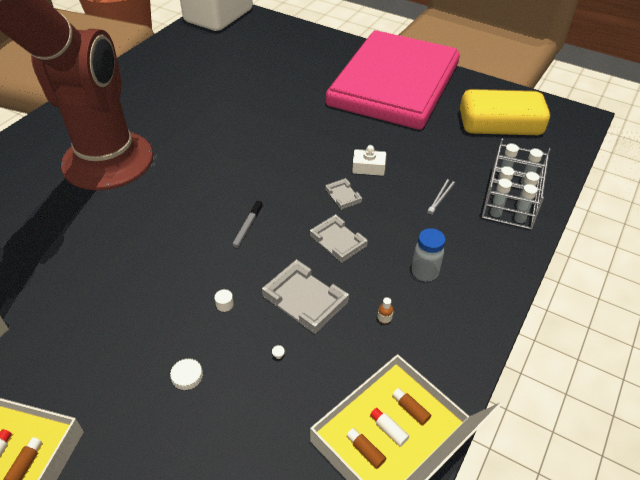

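View pics/top0.png

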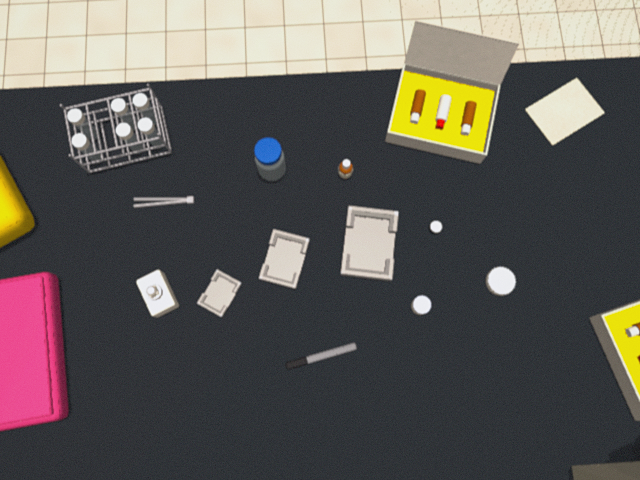

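The views show the bottle at top (157,293), the middle holder at (285,258), the cap at (421,304), and the stopper and lid at (436,227) and (501,280). Next I measure them.

```bash
python3 - <<'E'
from h import *
def ld(n): d=np.load(n+"0.npz"); return d["c"],d["K"],d["r"],d["t"]
def seg(c,box,th):
    u0,v0,u1,v1=box; g=cv2.cvtColor(c,cv2.COLOR_BGR2GRAY)[v0:v1,u0:u1]
    m=(g>th).astype(np.uint8); k=max(cv2.findContours(m,0,cv2.CHAIN_APPROX_NONE)[0],key=cv2.contourArea).reshape(-1,2)
    return k+[u0,v0]
T=ld("top");S=ld("scene")
def rect(k,cal,z):
    p=ray(k,*cal[1:],z)[:,:2].astype(np.float32); return cv2.minAreaRect(p)
for nm,cal,box,zs in[("holderT",T,(252,222,316,294),(0,9,18)),("holderS",S,(302,208,376,264),(0,9,18)),("bottleT",T,(130,262,186,324),(0,17,34)),("capT",T,(405,290,438,320),(0,24)),("capS",S,(208,284,240,316),(12,))]:
    k=seg(cal[0],box,90)
    for z in zs: print(nm,z,len(k),rect(k,cal,z))
def crop(c,b,s): return cv2.resize(c[b[1]:b[3],b[0]:b[2]],None,fx=s,fy=s,interpolation=cv2.INTER_CUBIC)
a=crop(T[0],(130,225,320,325),4);b=crop(S[0],(300,140,395,265),2)
cv2.imwrite("pics/crop1.png",a); 
E
```

```text
holderT 0 171 ((575.42626953125, 50.08256530761719), (74.13011932373047, 100.44717407226562), 71.52146911621094)
holderT 9 171 ((573.6444702148438, 49.62137222290039), (73.48291015625, 99.57022857666016), 71.52146911621094)
holderT 18 171 ((571.8626708984375, 49.160152435302734), (72.83570861816406, 98.69325256347656), 71.52146911621094)
holderS 0 132 ((567.3480224609375, 58.117408752441406), (81.9102554321289, 108.41470336914062), 71.20804595947266)
holderS 9 132 ((571.2833862304688, 50.580875396728516), (81.0813217163086, 107.31757354736328), 71.20806121826172)
holderS 18 132 ((575.2188110351562, 43.044376373291016), (80.25238037109375, 106.22036743164062), 71.20805358886719)
bottleT 0 122 ((523.7236328125, 287.87890625), (82.61000061035156, 53.88872146606445), 24.199756622314453)
bottleT 17 122 ((521.2105102539062, 283.086181640625), (81.24764251708984, 53.000038146972656), 24.199777603149414)
bottleT 34 122 ((518.697509765625, 278.29351806640625), (79.88533020019531, 52.111331939697266), 24.199790954589844)
capT 0 55 ((472.9560241699219, -197.42886352539062), (34.50520324707031, 37.22649002075195), 40.32387924194336)
capT 24 55 ((470.5901184082031, -192.896240234375), (33.701866149902344, 36.359764099121094), 40.32398223876953)
capS 12 61 ((471.37213134765625, -194.4720001220703), (32.96822738647461, 51.941650390625), 41.676246643066406)
```

View pics/crop1.png

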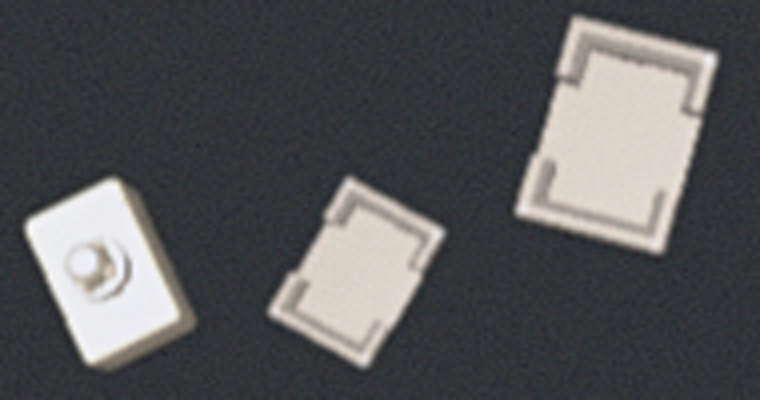

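The crop shows the bottle's bright top face separately from its shaded sides, and the middle-sized holder is distinct between the small one (off-crop left of it is the bottle) and the big one. I'm refining the bottle by its top face, and the holder and cap as well.

```bash
python3 - <<'E'
from h import *
d=np.load("top0.npz"); c,K,r,t=[d[k] for k in "cKrt"]
g=cv2.cvtColor(c,cv2.COLOR_BGR2GRAY)
for nm,box,zs in[("bottle",(130,262,186,324),(34,)),("cap",(405,290,438,320),(24,)),("big",(335,198,405,286),(9,)),("small",(192,264,246,322),(9,))]:
  for th in (90,130,180,210,):
    u0,v0,u1,v1=box; m=(g[v0:v1,u0:u1]>th).astype(np.uint8)
    cs=cv2.findContours(m,0,cv2.CHAIN_APPROX_NONE)[0]
    if not cs: continue
    k=max(cs,key=cv2.contourArea).reshape(-1,2)+[u0,v0]
    for z in zs:
        p=ray(k,K,r,t,z)[:,:2].astype(np.float32); print(nm,th,z,cv2.minAreaRect(p),cv2.minEnclosingCircle(p))
E
```

```text
bottle 90 34 ((518.697509765625, 278.29351806640625), (79.88533020019531, 52.111331939697266), 24.199790954589844) ((518.473876953125, 277.6048583984375), 45.370704650878906)
bottle 130 34 ((519.9029541015625, 280.46124267578125), (74.16780853271484, 47.676021575927734), 24.308460235595703) ((520.8549194335938, 279.6712646484375), 41.85853958129883)
bottle 180 34 ((520.1512451171875, 280.9303894042969), (71.71075439453125, 45.363014221191406), 24.222705841064453) ((519.896728515625, 280.6151428222656), 40.57115173339844)
bottle 210 34 ((520.1774291992188, 280.8865661621094), (70.04780578613281, 44.00839614868164), 24.174333572387695) ((519.5555419921875, 281.12420654296875), 39.2791862487793)
cap 90 24 ((470.5901184082031, -192.896240234375), (33.701866149902344, 36.359764099121094), 40.32398223876953) ((470.34246826171875, -193.5760955810547), 18.693632125854492)
cap 130 24 ((471.74468994140625, -194.39019775390625), (30.644023895263672, 32.68192672729492), 84.5035400390625) ((471.0706481933594, -194.19384765625), 17.088420867919922)
cap 180 24 ((470.95361328125, -194.28599548339844
[... 967 characters left out ...]
0.76819610595703)
small 90 9 ((516.09375, 171.25546264648438), (55.929325103759766, 73.83477783203125), 58.11394500732422) ((516.6478881835938, 171.37307739257812), 43.82901382446289)
small 130 9 ((516.023193359375, 171.40599060058594), (53.91434097290039, 72.11387634277344), 58.188385009765625) ((516.6306762695312, 171.65090942382812), 43.56697463989258)
small 180 9 ((516.0684204101562, 171.27041625976562), (52.0269889831543, 69.23908233642578), 58.15331268310547) ((516.5813598632812, 171.86279296875), 41.734806060791016)
small 210 9 ((514.4029541015625, 170.17807006835938), (46.79142379760742, 50.96854782104492), 60.5113525390625) ((515.3738403320312, 171.2034912109375), 29.03130340576172)
```

```bash
cat >> h.py <<'E'
def to(x,y,z,phi=None,n=8):
    """tool-frame shift (m) and tilt-correcting turn (deg) to reach world goal, tool down, tool x at phi deg"""
    s=read_state(); q=R.from_quat(s["tool_rot"]); a=q.as_matrix()
    now=np.degrees(np.arctan2(a[1,0],a[0,0])); phi=now if phi is None else phi
    G=R.from_euler("z",phi,degrees=True)*R.from_euler("x",180,degrees=True)
    d=a.T@(np.array([x,y,z])-s["ee_pos"])/1000; w=np.degrees((q.inv()*G).as_rotvec())
    print("t",round(s["time_s"],2),"pos",s["ee_pos"].round(1),"phi",now.round(2),"F",s["ft_force"].round(1),"w",round(s["gripper_width"],1))
    print("total",d.round(4),w.round(2),"per row",(d/n).round(4),(w/n).round(2))
E
python3 -c "
from h import *
to(460,-200,235,-66,10)"
```

```text
t 0.1 pos [ 212.2 -613.7  234.6] phi -70.93 F [-0.9 -0.1 -1.5] w 93.0
total [-3.100e-01 -3.694e-01  3.000e-04] [-0.    0.13 -4.93] per row [-0.031  -0.0369  0.    ] [-0.    0.01 -0.49]
```

Request:
play_rows:
  series:
    - [[-1, -0.031, -0.037, 0, 0, 0, -0.6], [-1, -0.031, -0.037, 0, 0, 0, -0.6], [-1, -0.031, -0.037, 0, 0, 0, -0.6], [-1, -0.031, -0.037, 0, 0, 0, -0.6], [-1, -0.031, -0.037, 0, 0, 0, -0.6], [-1, -0.031, -0.037, 0, 0, 0, -0.6], [-1, -0.031, -0.037, 0, 0, 0, -0.6], [-1, -0.031, -0.037, 0, 0, 0, -0.6]]

```text
time_s: 0.9
ee_pos: [398.2, -271.5, 229.1]
tool_rot: [0.834, -0.552, -0.004, 0.001]
ft_force: [0.8, -0.8, -0.1]
gripper_width: 93.2
```

```bash
python3 -c "
from h import *
to(520,281,150,-65.8,12)"
```

```text
t 0.9 pos [ 398.2 -271.5  229.1] phi -66.97 F [ 0.8 -0.8 -0.1] w 93.2
total [-0.4604 -0.3288  0.0794] [ 0.39  0.32 -1.17] per row [-0.0384 -0.0274  0.0066] [ 0.03  0.03 -0.1 ]
```

Request:
play_rows:
  series:
    - [[-1, -0.04, -0.0285, 0.005, 0, 0, -0.1], [-1, -0.04, -0.0285, 0.005, 0, 0, -0.1], [-1, -0.04, -0.0285, 0.005, 0, 0, -0.1], [-1, -0.04, -0.0285, 0.005, 0, 0, -0.1], [-1, -0.04, -0.0285, 0.005, 0, 0, -0.1], [-1, -0.04, -0.0285, 0.005, 0, 0, -0.1], [-1, -0.04, -0.0285, 0.005, 0, 0, -0.1], [-1, -0.04, -0.0285, 0.005, 0, 0, -0.1]]

```text
time_s: 1.7
ee_pos: [480.0, 117.6, 188.7]
tool_rot: [0.838, -0.546, -0.003, 0.001]
ft_force: [1.5, 0.1, -0.1]
gripper_width: 93.1
```

```bash
python3 -c "
from h import *
to(520,281,130,-65.8,6)"
```

```text
t 1.7 pos [480.  117.6 188.7] phi -66.17 F [ 1.5  0.1 -0.1] w 93.1
total [-0.1331 -0.1029  0.0586] [ 0.31  0.19 -0.37] per row [-0.0222 -0.0171  0.0098] [ 0.05  0.03 -0.06]
```

Request:
play_rows:
  series:
    - [[-1, -0.024, -0.019, 0.01, 0.05, 0.03, -0.06], [-1, -0.024, -0.019, 0.01, 0.05, 0.03, -0.06], [-1, -0.024, -0.019, 0.01, 0.05, 0.03, -0.06], [-1, -0.024, -0.019, 0.01, 0.05, 0.03, -0.06], [-1, -0.024, -0.019, 0.01, 0.05, 0.03, -0.06], [-1, -0.01, -0.006, 0.01, 0.05, 0.03, -0.06], [-1, 0, 0, 0, 0, 0, 0], [-1, 0, 0, 0, 0, 0, 0]]

```text
time_s: 2.5
ee_pos: [515.9, 291.7, 122.6]
tool_rot: [0.843, -0.538, -0.003, 0.001]
ft_force: [0.0, -0.3, 0.2]
gripper_width: 93.1
```

```bash
python3 -c "
from h import *
to(520,281,24,-65.8,6)"
```

```text
t 2.5 pos [515.9 291.7 122.6] phi -65.03 F [ 0.  -0.3  0.2] w 93.1
total [0.0117 0.0003 0.0986] [0.3  0.15 0.77] per row [0.002  0.     0.0164] [0.05 0.02 0.13]
```

Request:
play_rows:
  series:
    - [[-1, 0.012, 0, 0.01, 0.3, 0.15, 0.8], [-1, 0, 0, 0.018, 0, 0, 0], [-1, 0, 0, 0.02, 0, 0, 0], [-1, 0, 0, 0.02, 0, 0, 0], [-1, 0, 0, 0.018, 0, 0, 0], [-1, 0, 0, 0.008, 0, 0, 0], [-1, 0, 0, 0, 0, 0, 0], [-1, 0, 0, 0, 0, 0, 0]]

```text
time_s: 3.3
ee_pos: [527.3, 258.5, 27.7]
tool_rot: [0.832, -0.555, 0.006, 0.003]
ft_force: [-0.3, 1.6, -0.4]
gripper_width: 93.0
```

```bash
python3 -c "
from h import *
to(520,281,24,-65.8,1)
c,K,r,t=cam('scene'); u,v=proj([520,281,30],K,r,t)[0].astype(int)
d=cv2.resize(c[v-60:v+60,u-80:u+80],None,fx=4,fy=4); cv2.imwrite('pics/g1.png',d)"
```

```text
t 3.3 pos [527.3 258.5  27.7] phi -67.36 F [-0.3  1.6 -0.4] w 93.0
total [-0.0237 -0.0019  0.0033] [-0.12 -0.76 -1.56] per row [-0.0237 -0.0019  0.0033] [-0.12 -0.76 -1.56]
```

View pics/g1.png

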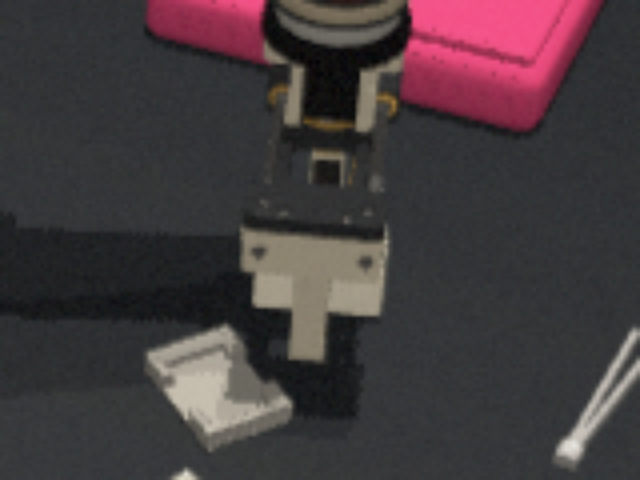

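The picture shows the near finger just beside the small holder and the bottle hidden behind the gripper. The TCP is 24 mm off across the jaws, so I'm correcting that gently before closing.

Request:
play_rows:
  series:
    - [[-1, -0.012, 0, 0, 0, 0, 0], [-1, 0, 0, 0, 0, 0, 0], [-1, 0, 0, 0, 0, 0, 0], [-1, 0, 0, 0, 0, 0, 0], [-1, 0, 0, 0, 0, 0, 0], [-1, 0, 0, 0, 0, 0, 0], [-1, 0, 0, 0, 0, 0, 0], [-1, 0, 0, 0, 0, 0, 0]]

```text
time_s: 4.15
ee_pos: [524.1, 271.8, 30.8]
tool_rot: [0.832, -0.554, 0.008, -0.0]
ft_force: [0.9, -0.5, 0.8]
gripper_width: 92.9
```

```bash
python3 -c "
from h import *
print(read_state()['qvel'].round(3));to(520,281,24,-65.8,1)
import time
to(520,281,24,-65.8,1)"
```

```text
[ 0.001  0.     0.002 -0.001  0.002  0.001 -0.002]
t 4.15 pos [524.1 271.8  30.8] phi -67.29 F [ 0.9 -0.5  0.8] w 92.9
total [-0.0101  0.0003  0.0067] [-0.49 -0.74 -1.49] per row [-0.0101  0.0003  0.0067] [-0.49 -0.74 -1.49]
t 4.15 pos [524.1 271.8  30.8] phi -67.29 F [ 0.9 -0.5  0.8] w 92.9
total [-0.0101  0.0003  0.0067] [-0.49 -0.74 -1.49] per row [-0.0101  0.0003  0.0067] [-0.49 -0.74 -1.49]
```

Request:
play_rows:
  series:
    - [[-1, -0.009, 0, 0.006, -0.4, -0.7, -1.4], [-1, 0, 0, 0, 0, 0, 0], [-1, 0, 0, 0, 0, 0, 0], [0, 0, 0, 0, 0, 0, 0], [0, 0, 0, 0, 0, 0, 0], [0, 0, 0, 0, 0, 0, 0], [0, 0, 0, 0, 0, 0, 0], [0, 0, 0, 0, 0, 0, 0]]

```text
time_s: 4.95
ee_pos: [520.3, 280.5, 23.8]
tool_rot: [0.84, -0.543, -0.0, -0.0]
ft_force: [-0.2, -1.1, -0.4]
gripper_width: 57.6
```

```bash
python3 -c "
from h import *
to(520,281,24,-65.8,1)"
```

```text
t 4.95 pos [520.3 280.5  23.8] phi -65.79 F [-0.2 -1.1 -0.4] w 57.6
total [-0.0006  0.0001 -0.0002] [-0.01  0.01  0.01] per row [-0.0006  0.0001 -0.0002] [-0.01  0.01  0.01]
```

Spot on. Now I close.

Request:
play_rows:
  series:
    - [[1, 0, 0, 0, 0, 0, 0], [1, 0, 0, 0, 0, 0, 0], [1, 0, 0, 0, 0, 0, 0], [1, 0, 0, 0, 0, 0, 0], [1, 0, 0, 0, 0, 0, 0], [1, 0, 0, 0, 0, 0, 0], [1, 0, 0, -0.01, 0, 0, 0], [1, 0, 0, -0.02, 0, 0, 0]]
  squeeze: 25

```text
time_s: 5.75
ee_pos: [517.9, 278.9, 52.0]
tool_rot: [0.84, -0.543, -0.002, 0.003]
ft_force: [0.3, -0.9, -2.0]
gripper_width: 45.8
```

```bash
python3 -c "
from h import *
to(520,281,24,-65.8,1)
to(573,50,75,-108.6,8)"
```

```text
t 5.75 pos [517.9 278.9  52. ] phi -65.78 F [ 0.3 -0.9 -2. ] w 45.8
total [-0.0011 -0.003   0.028 ] [ 0.43 -0.05  0.02] per row [-0.0011 -0.003   0.028 ] [ 0.43 -0.05  0.02]
t 5.75 pos [517.9 278.9  52. ] phi -65.78 F [ 0.3 -0.9 -2. ] w 45.8
total [ 0.2314  0.0438 -0.0224] [ 0.39 -0.21 42.82] per row [ 0.0289  0.0055 -0.0028] [ 0.05 -0.03  5.35]
```

Request:
play_rows:
  series:
    - [[1, 0.02, 0.004, -0.01, 0, 0, 4], [1, 0.028, 0.003, -0.008, 0, 0, 5.3], [1, 0.029, 0.0, -0.004, 0, 0, 5.3], [1, 0.029, -0.003, 0, 0, 0, 5.3], [1, 0.029, -0.005, 0, 0, 0, 5.3], [1, 0.028, -0.008, 0, 0, 0, 5.3], [1, 0.02, -0.007, 0, 0, 0, 5.3], [1, 0.01, -0.004, 0, 0, 0, 4]]

```text
time_s: 6.55
ee_pos: [565.4, 69.4, 80.9]
tool_rot: [-0.583, 0.813, -0.002, -0.002]
ft_force: [-0.4, 0.2, -1.2]
gripper_width: 45.9
```

```bash
python3 -c "
from h import *
to(573,50,75,-108.6,1)"
```

```text
t 6.55 pos [565.4  69.4  80.9] phi -108.72 F [-0.4  0.2 -1.2] w 45.9
total [ 0.0159 -0.0134  0.006 ] [-0.06 -0.3  -0.12] per row [ 0.0159 -0.0134  0.006 ] [-0.06 -0.3  -0.12]
```

Request:
play_rows:
  series:
    - [[1, 0.008, -0.006, 0.006, 0, 0, 0], [1, 0, 0, 0, 0, 0, 0], [1, 0, 0, 0, 0, 0, 0], [1, 0, 0, 0, 0, 0, 0], [1, 0, 0, 0, 0, 0, 0], [1, 0, 0, 0, 0, 0, 0], [1, 0, 0, 0, 0, 0, 0], [1, 0, 0, 0, 0, 0, 0]]

```text
time_s: 7.35
ee_pos: [567.4, 56.8, 74.9]
tool_rot: [-0.581, 0.814, -0.002, -0.003]
ft_force: [-0.0, -0.1, -1.7]
gripper_width: 45.5
```

```bash
python3 -c "
from h import *
to(573,50,52,-108.6,1)"
```

```text
t 7.35 pos [567.4  56.8  74.9] phi -108.91 F [-0.  -0.1 -1.7] w 45.5
total [ 0.0045 -0.0075  0.0229] [ 0.01 -0.36 -0.31] per row [ 0.0045 -0.0075  0.0229] [ 0.01 -0.36 -0.31]
```

Request:
play_rows:
  series:
    - [[1, 0.0045, -0.0075, 0.01, 0, -0.3, -0.3], [1, 0, 0, 0.01, 0, 0, 0], [1, 0, 0, 0, 0, 0, 0], [1, 0, 0, 0, 0, 0, 0], [1, 0, 0, 0, 0, 0, 0], [1, 0, 0, 0, 0, 0, 0], [1, 0, 0, 0, 0, 0, 0], [1, 0, 0, 0, 0, 0, 0]]

```text
time_s: 8.15
ee_pos: [573.4, 49.6, 52.7]
tool_rot: [-0.584, 0.812, 0.0, -0.001]
ft_force: [-0.9, -0.4, -2.1]
gripper_width: 45.6
```

```bash
python3 -c "
from h import *
to(573,50,52,-108.6,1)
for n in('scene','top'):
  c,K,r,t=cam(n); u,v=proj([573,50,30],K,r,t)[0].astype(int)
  globals()[n]=cv2.resize(c[v-50:v+50,u-50:u+50],None,fx=4,fy=4,interpolation=cv2.INTER_CUBIC)
cv2.imwrite('pics/g2.png',np.hstack([scene,top]))"
```

```text
t 8.15 pos [573.4  49.6  52.7] phi -108.56 F [-0.9 -0.4 -2.1] w 45.6
total [-0.0003  0.0006  0.0007] [ 0.04 -0.05  0.04] per row [-0.0003  0.0006  0.0007] [ 0.04 -0.05  0.04]
```

View pics/g2.png

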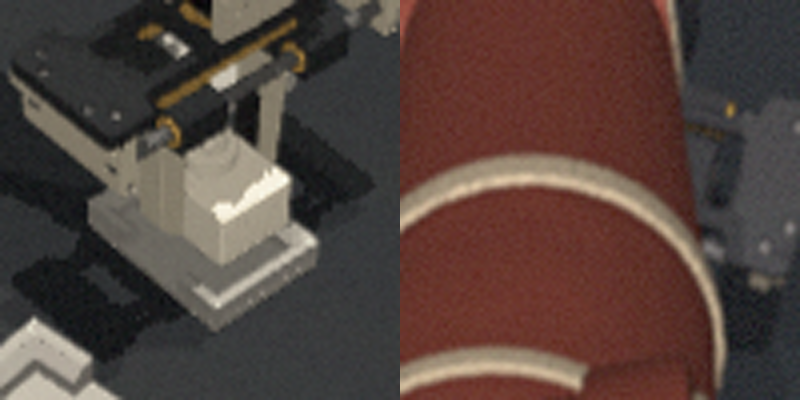

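The bottle hangs square over the middle holder with its fingers at the gaps. I'm lowering it now, watching the force.

Request:
play_rows:
  series:
    - [[1, 0, 0, 0.005, 0, 0, 0], [1, 0, 0, 0.005, 0, 0, 0], [1, 0, 0, 0.004, 0, 0, 0], [1, 0, 0, 0.003, 0, 0, 0], [1, 0, 0, 0, 0, 0, 0], [1, 0, 0, 0, 0, 0, 0], [1, 0, 0, 0, 0, 0, 0], [1, 0, 0, 0, 0, 0, 0]]

```text
time_s: 9.05
ee_pos: [573.2, 50.0, 35.4]
tool_rot: [-0.584, 0.812, 0.0, -0.001]
ft_force: [-0.2, -0.4, 0.6]
gripper_width: 45.9
```

```bash
python3 -c "
from h import *
to(573,50,30,-108.6,1)"
```

```text
t 9.05 pos [573.2  50.   35.4] phi -108.55 F [-0.2 -0.4  0.6] w 45.9
total [0.     0.0002 0.0054] [ 0.07 -0.03  0.05] per row [0.     0.0002 0.0054] [ 0.07 -0.03  0.05]
```

Request:
play_rows:
  series:
    - [[1, 0, 0, 0.003, 0, 0, 0], [1, 0, 0, 0.002, 0, 0, 0], [1, 0, 0, 0.001, 0, 0, 0], [1, 0, 0, 0.001, 0, 0, 0], [1, 0, 0, 0.001, 0, 0, 0], [1, 0, 0, 0, 0, 0, 0], [1, 0, 0, 0, 0, 0, 0], [1, 0, 0, 0, 0, 0, 0]]

```text
time_s: 9.85
ee_pos: [572.4, 50.2, 32.7]
tool_rot: [-0.584, 0.812, 0.001, -0.0]
ft_force: [-0.9, -0.5, 1.7]
gripper_width: 46.0
```

```bash
python3 -c "
from h import *
to(573,50,30,-108.6,1);print(read_state()['moment'])"
```

```text
t 9.85 pos [572.4  50.2  32.7] phi -108.56 F [-0.9 -0.5  1.7] w 46.0
total [ 0.     -0.0007  0.0027] [0.09 0.   0.04] per row [ 0.     -0.0007  0.0027] [0.09 0.   0.04]
[0.03398248 0.10373756 0.03205387]
```

Request:
play_rows:
  series:
    - [[1, 0, 0.0015, 0.002, 0, 0, 0], [1, 0, 0.001, 0.003, 0, 0, 0], [1, 0, 0, 0.003, 0, 0, 0], [1, 0, 0, 0.003, 0, 0, 0], [1, 0, 0, 0.003, 0, 0, 0], [1, 0, 0, 0.003, 0, 0, 0], [1, 0, 0, 0.003, 0, 0, 0], [1, 0, 0, 0.003, 0, 0, 0]]

```text
time_s: 10.65
ee_pos: [572.4, 50.2, 32.4]
tool_rot: [-0.584, 0.812, -0.001, 0.002]
ft_force: [-5.2, -1.0, 21.7]
gripper_width: 45.4
```

```bash
python3 -c "
from h import *
to(573,50,30,-108.6,1);print(read_state()['moment'])
for n in('scene',):
  c,K,r,t=cam(n); u,v=proj([573,50,30],K,r,t)[0].astype(int)
  cv2.imwrite('pics/g3.png',cv2.resize(c[v-45:v+45,u-50:u+50],None,fx=6,fy=6,interpolation=cv2.INTER_CUBIC))"
```

```text
t 10.65 pos [572.4  50.2  32.4] phi -108.58 F [-5.2 -1.  21.7] w 45.4
total [-0.     -0.0006  0.0024] [-0.25  0.15  0.02] per row [-0.     -0.0006  0.0024] [-0.25  0.15  0.02]
[-0.058252    1.45160412 -0.0072981 ]
```

View pics/g3.png

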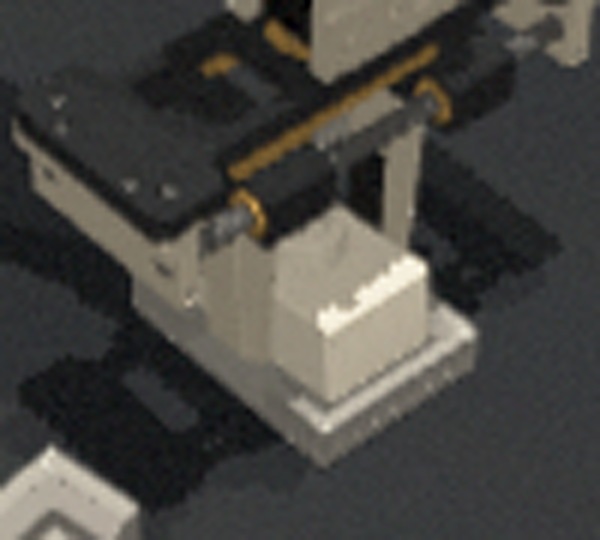

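The bottle looks inside the walls, but the 22 N reaction comes about 2 mm high, either a small grip offset or a jam. I let go and look.

Request:
play_rows:
  series:
    - [[1, 0, 0, -0.001, 0, 0, 0], [1, 0, 0, 0, 0, 0, 0], [0.2, 0, 0, 0, 0, 0, 0], [-0.3, 0, 0, 0, 0, 0, 0], [-0.6, 0, 0, 0, 0, 0, 0], [-1, 0, 0, 0, 0, 0, 0], [-1, 0, 0, 0, 0, 0, 0], [-1, 0, 0, -0.005, 0, 0, 0]]

```text
time_s: 11.5
ee_pos: [572.8, 50.0, 37.1]
tool_rot: [-0.584, 0.812, -0.001, 0.002]
ft_force: [-0.1, -0.6, -0.4]
gripper_width: 81.8
```

Request:
play_rows:
  series:
    - [[-1, 0, 0, -0.02, 0, 0, 0], [-1, 0, 0, -0.03, 0, 0, 0], [-1, 0, 0, -0.04, 0, 0, 0], [-1, 0.02, 0, -0.04, 0, 0, 0], [-1, 0.04, 0, -0.01, 0, 0, 0], [-1, 0.045, 0.01, 0, 0, 0, 0], [-1, 0.045, 0.01, 0, 0, 0, 0], [-1, 0.045, 0.01, 0, 0, 0, 0]]

```text
time_s: 12.3
ee_pos: [485.9, -122.5, 185.6]
tool_rot: [-0.591, 0.807, -0.003, 0.008]
ft_force: [0.6, -0.5, -0.5]
gripper_width: 93.1
```

```bash
python3 -c "
from h import *
to(471.3,-194.3,100,None,1)
for n in('scene','top'):
  c,K,r,t=cam(n); np.savez(n+'1.npz',c=c,K=K,r=r,t=t); u,v=proj([573,50,30],K,r,t)[0].astype(int)
  globals()[n]=cv2.resize(c[v-50:v+50,u-40:u+40],None,fx=5,fy=5,interpolation=cv2.INTER_CUBIC)
cv2.imwrite('pics/g4.png',np.hstack([scene,top]))"
```

```text
t 12.3 pos [ 485.9 -122.5  185.6] phi -107.55 F [ 0.6 -0.5 -0.5] w 93.1
total [ 0.0736 -0.0065  0.085 ] [-0.85  0.5  -0.  ] per row [ 0.0736 -0.0065  0.085 ] [-0.85  0.5  -0.  ]
```

View pics/g4.png

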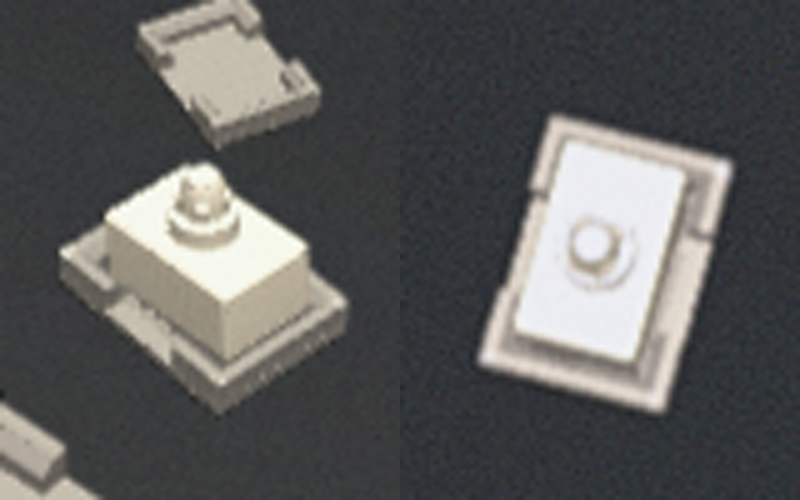

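```bash
python3 - <<'E'
from h import *
P={}
for n,px in(("scene",dict(A=(307,243),B=(226,292),C=(106,213))),("top",dict(A=(165,138),B=(287,172),C=(232,362),D=(115,335)))):
    d=np.load(n+"1.npz"); c,K,r,t=[d[k] for k in "cKrt"]; u,v=proj([573,50,30],K,r,t)[0].astype(int)
    q=np.array([[(a+.5)/5-.5+u-40,(b+.5)/5-.5+v-50] for a,b in px.values()],np.float32).reshape(-1,1,2)
    P[n]=(np.hstack([cv2.Rodrigues(r)[0],t[:,None]]),K,r,t,dict(zip(px,q.reshape(-1,2))),c)
for k in "ABC":
    X=cv2.triangulatePoints(P["scene"][1]@P["scene"][0],P["top"][1]@P["top"][0],P["scene"][4][k],P["top"][4][k]).ravel(); print(k,(X[:3]/X[3]).round(1))
_,K,r,t,_,c=P["top"]; g=cv2.cvtColor(c,cv2.COLOR_BGR2GRAY)
for z in(40,46):
  m=(g>225).astype(np.uint8); m[:, :255]=0;m[:,315:]=0;m[:222]=0;m[294:]=0
  k=max(cv2.findContours(m,0,cv2.CHAIN_APPROX_NONE)[0],key=cv2.contourArea).reshape(-1,2)
  print(z,cv2.minAreaRect(ray(k,K,r,t,z)[:,:2].astype(np.float32)))
to(471.3,-194.3,120,-108)
E
```

```text
A [611.8  60.2  47.6]
B [597.5  18.   50.1]
C [531.3  41.2  38.3]
40 ((572.2274169921875, 50.60939025878906), (43.79728698730469, 70.11737060546875), 72.00939178466797)
46 ((571.0108642578125, 50.28632354736328), (43.53207015991211, 69.69274139404297), 72.0093994140625)
t 12.4 pos [ 482.3 -129.1  185.3] phi -108.36 F [-0.5  0.5 -0.6] w 93.0
total [ 0.0656 -0.0094  0.0652] [-0.69  0.2  -0.36] per row [ 0.0082 -0.0012  0.0082] [-0.09  0.02 -0.04]
```

Triangulated top corners come out at A 48, B 50 and C 38 mm instead of 40 all round. The +x end seems perched on the lead-in, with the −x end down. I cross-check against where a seated bottle would project, and get the way back.

```bash
python3 - <<'E'
from h import *
for n in("scene","top"):
    d=np.load(n+"1.npz"); K,r,t=[d[k] for k in "Krt"]; u,v=proj([573,50,30],K,r,t)[0].astype(int)
    a=np.radians(-18.5); L=np.array([np.cos(a),np.sin(a)]);W=np.array([-L[1],L[0]])
    for nm,hx,hy,zz in(("bottle",36,23,40),("holder",47.5,34.5,18)):
        pts=[np.r_[np.array([573,50])+sx*hx*L+sy*hy*W,zz] for sx,sy in((1,1),(1,-1),(-1,-1),(-1,1))]
        print(n,nm,((proj(pts,K,r,t)-[u-40,v-50]+.5)*5-.5).round(0).tolist())
to(574,50,110,-108.6)
E
```

```text
scene bottle [[314.0, 259.0], [226.0, 315.0], [103.0, 213.0], [190.0, 160.0]]
scene holder [[352.0, 300.0], [222.0, 385.0], [62.0, 249.0], [191.0, 171.0]]
top bottle [[167.0, 137.0], [289.0, 169.0], [235.0, 359.0], [111.0, 326.0]]
top holder [[150.0, 114.0], [329.0, 161.0], [260.0, 407.0], [78.0, 358.0]]
t 12.4 pos [ 482.3 -129.1  185.3] phi -108.36 F [-0.5  0.5 -0.6] w 93.0
total [-0.1986 -0.0298  0.0764] [-0.68  0.2   0.24] per row [-0.0248 -0.0037  0.0095] [-0.09  0.03  0.03]
```

Confirmed: the +x end is tilted up on the lead-in by about 8–10 mm, and the base is about 3–4 mm too far in +x. I go back, grip lightly and slide it toward −x.

Request:
play_rows:
  series:
    - [[-1, -0.03, -0.005, 0.003, 0, 0, 0], [-1, -0.04, -0.006, 0.005, 0, 0, 0], [-1, -0.04, -0.006, 0.01, 0, 0, 0], [-1, -0.035, -0.005, 0.01, 0, 0, 0], [-1, -0.02, -0.004, 0.01, 0, 0, 0], [-1, -0.008, 0, 0.01, 0, 0, 0], [-1, 0, 0, 0, 0, 0, 0], [-1, 0, 0, 0, 0, 0, 0]]

```text
time_s: 13.2
ee_pos: [565.8, 28.2, 139.6]
tool_rot: [-0.58, 0.814, -0.006, 0.006]
ft_force: [0.9, -1.0, 0.6]
gripper_width: 93.2
```

Request:
play_rows:
  series:
    - [[-1, 0, 0, 0, 0, 0, 0], [-1, 0, 0, 0, 0, 0, 0], [-1, 0, 0, 0, 0, 0, 0], [-1, 0, 0, 0, 0, 0, 0], [-1, 0, 0, 0, 0, 0, 0], [-1, 0, 0, 0, 0, 0, 0], [-1, 0, 0, 0, 0, 0, 0], [-1, 0, 0, 0, 0, 0, 0]]

```text
time_s: 14.0
ee_pos: [565.1, 21.9, 141.9]
tool_rot: [-0.577, 0.817, -0.008, 0.006]
ft_force: [-0.9, 0.6, -0.2]
gripper_width: 93.4
```

```bash
python3 -c "
from h import *
to(574,50,36,-108.6)"
```

```text
t 14.0 pos [565.1  21.9 141.9] phi -109.57 F [-0.9  0.6 -0.2] w 93.4
total [-0.0293  0.0032  0.1059] [-1.14  0.1  -0.97] per row [-0.0037  0.0004  0.0132] [-0.14  0.01 -0.12]
```

Request:
play_rows:
  series:
    - [[-1, -0.012, 0.003, 0.01, -1.1, 0.1, -1], [-1, -0.01, 0, 0.012, 0, 0, 0], [-1, -0.004, 0, 0.012, 0, 0, 0], [-1, 0, 0, 0.005, 0, 0, 0], [-1, 0, 0, 0, 0, 0, 0], [-1, 0, 0, 0, 0, 0, 0], [-1, 0, 0, 0, 0, 0, 0], [-1, 0, 0, 0, 0, 0, 0]]

```text
time_s: 14.8
ee_pos: [570.8, 50.8, 97.7]
tool_rot: [-0.585, 0.811, 0.001, -0.001]
ft_force: [0.5, -0.5, 0.2]
gripper_width: 93.1
```

```bash
python3 -c "
from h import *
to(574,50,36,-108.6)"
```

```text
t 14.8 pos [570.8  50.8  97.7] phi -108.38 F [ 0.5 -0.5  0.2] w 93.1
total [-0.0003 -0.0035  0.0617] [ 0.21 -0.05  0.22] per row [-0.     -0.0004  0.0077] [ 0.03 -0.01  0.03]
```

Request:
play_rows:
  series:
    - [[-1, 0, -0.003, 0.01, 0.2, 0, 0.2], [-1, 0, 0, 0.014, 0, 0, 0], [-1, 0, 0, 0.014, 0, 0, 0], [-1, 0, 0, 0.01, 0, 0, 0], [-1, 0, 0, 0.006, 0, 0, 0], [-1, 0, 0, 0, 0, 0, 0], [-1, 0, 0, 0, 0, 0, 0], [-1, 0, 0, 0, 0, 0, 0]]

```text
time_s: 15.6
ee_pos: [576.3, 48.1, 42.0]
tool_rot: [-0.582, 0.813, -0.002, 0.002]
ft_force: [1.1, -0.2, 0.6]
gripper_width: 92.9
```

```bash
python3 -c "
from h import *
to(574,50,36,-108.6)"
```

```text
t 15.6 pos [576.3  48.1  42. ] phi -108.76 F [ 1.1 -0.2  0.6] w 92.9
total [-0.001   0.0028  0.006 ] [-0.34  0.03 -0.16] per row [-0.0001  0.0003  0.0008] [-0.04  0.   -0.02]
```

Request:
play_rows:
  series:
    - [[0, -0.001, 0, 0.006, -0.3, 0, 0], [1, 0, 0, 0, 0, 0, 0], [1, 0, 0, 0, 0, 0, 0], [1, 0, 0, 0, 0, 0, 0], [1, 0, 0, 0, 0, 0, 0], [1, 0, 0, 0, 0, 0, 0], [1, 0, 0, 0, 0, 0, 0], [1, 0, 0, 0, 0, 0, 0]]
  squeeze: 8

```text
time_s: 16.4
ee_pos: [577.6, 49.2, 37.0]
tool_rot: [-0.582, 0.813, -0.001, 0.002]
ft_force: [-0.2, 0.3, -0.9]
gripper_width: 45.9
```

Request:
play_rows:
  series:
    - [[1, 0, 0.002, 0, 0, 0, 0], [1, 0, 0.002, 0, 0, 0, 0], [1, 0, 0.002, 0, 0, 0, 0], [1, 0, 0, 0, 0, 0, 0], [1, 0, 0, 0, 0, 0, 0], [1, 0, 0, 0, 0, 0, 0], [1, 0, 0, 0, 0, 0, 0], [1, 0, 0, 0, 0, 0, 0]]

```text
time_s: 17.2
ee_pos: [574.1, 50.3, 37.3]
tool_rot: [-0.582, 0.813, -0.003, 0.004]
ft_force: [0.6, -0.8, -0.9]
gripper_width: 46.1
```

```bash
python3 -c "
from h import *
to(570,51,36,-108.6)"
```

```text
t 17.2 pos [574.1  50.3  37.3] phi -108.79 F [ 0.6 -0.8 -0.9] w 46.1
total [0.0007 0.0041 0.0013] [-0.5   0.15 -0.2 ] per row [0.0001 0.0005 0.0002] [-0.06  0.02 -0.02]
```

Request:
play_rows:
  series:
    - [[1, 0, 0.002, 0, 0, 0, 0], [1, 0, 0.001, 0.002, 0, 0, 0], [1, 0, 0, 0.002, 0, 0, 0], [1, 0, 0, 0.002, 0, 0, 0], [-1, 0, 0, 0, 0, 0, 0], [-1, 0, 0, 0, 0, 0, 0], [-1, 0, 0, 0, 0, 0, 0], [-1, 0, 0, 0, 0, 0, 0]]

```text
time_s: 18.0
ee_pos: [569.6, 52.0, 30.9]
tool_rot: [-0.582, 0.813, -0.002, 0.003]
ft_force: [-0.6, -0.3, -0.9]
gripper_width: 73.8
```

```bash
python3 -c "
from h import *
to(570,51,36,-108.6)
c,K,r,t=cam('scene'); u,v=proj([573,50,30],K,r,t)[0].astype(int)
cv2.imwrite('pics/g5.png',cv2.resize(c[v-50:v+50,u-40:u+40],None,fx=5,fy=5,interpolation=cv2.INTER_CUBIC))"
```

```text
t 18.0 pos [569.6  52.   30.9] phi -108.77 F [-0.6 -0.3 -0.9] w 73.8
total [ 0.0009 -0.0007 -0.0051] [-0.32  0.13 -0.17] per row [ 0.0001 -0.0001 -0.0006] [-0.04  0.02 -0.02]
```

View pics/g5.png

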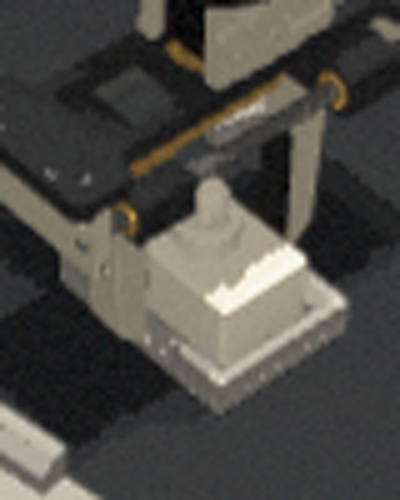

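Corner B now projects at (228,310) and A at (305,262), against (226,315) and (314,259) expected for a seated bottle: it dropped in flat. Now up and to the cap.

Request:
play_rows:
  series:
    - [[-1, 0, 0, -0.005, 0, 0, 0], [-1, 0, 0, -0.02, 0, 0, 0], [-1, 0, 0, -0.035, 0, 0, 0], [-1, 0.01, 0, -0.035, 0, 0, 0], [-1, 0.03, 0, -0.01, 0, 0, 0], [-1, 0.04, 0.0, 0, 0, 0, 0], [-1, 0.04, 0.0, 0, 0, 0, 0], [-1, 0.04, 0.0, 0, 0, 0, 0]]

```text
time_s: 18.85
ee_pos: [519.2, -94.5, 141.7]
tool_rot: [-0.589, 0.808, -0.001, 0.005]
ft_force: [0.5, 0.2, 0.2]
gripper_width: 93.1
```

```bash
python3 -c "
from h import *
to(471.3,-194.3,60,-108.6)"
```

```text
t 18.85 pos [519.2 -94.5 141.7] phi -107.77 F [0.5 0.2 0.2] w 93.1
total [0.1103 0.0158 0.0807] [-0.4   0.45  0.83] per row [0.0138 0.002  0.0101] [-0.05  0.06  0.1 ]
```

Request:
play_rows:
  series:
    - [[-1, 0.03, 0.004, 0.01, 0, 0, 0.8], [-1, 0.025, 0.004, 0.014, 0, 0, 0], [-1, 0.02, 0.004, 0.014, 0, 0, 0], [-1, 0.005, 0, 0.012, 0, 0, 0], [-1, 0, 0, 0.006, 0, 0, 0], [-1, 0, 0, 0, 0, 0, 0], [-1, 0, 0, 0, 0, 0, 0], [-1, 0, 0, 0, 0, 0, 0]]

```text
time_s: 19.65
ee_pos: [480.5, -176.8, 87.7]
tool_rot: [-0.578, 0.816, -0.004, 0.006]
ft_force: [0.9, -1.2, -0.3]
gripper_width: 92.7
```

```bash
python3 - <<'E'
from h import *
to(471.3,-194.3,20,-108.6)
for n in("scene","top"):
  c,K,r,t=cam(n); np.savez(n+'2.npz',c=c,K=K,r=r,t=t); u,v=proj([573,50,30],K,r,t)[0].astype(int)
  globals()[n]=cv2.resize(c[v-50:v+50,u-40:u+40],None,fx=5,fy=5,interpolation=cv2.INTER_CUBIC)
cv2.imwrite('pics/g6.png',np.hstack([scene,top]))
g=cv2.cvtColor(c,cv2.COLOR_BGR2GRAY)
for th in(205,225):
  m=(g>th).astype(np.uint8); m[:, :255]=0;m[:,315:]=0;m[:222]=0;m[294:]=0
  k=max(cv2.findContours(m,0,cv2.CHAIN_APPROX_NONE)[0],key=cv2.contourArea).reshape(-1,2)
  print(th,cv2.minAreaRect(ray(k,K,r,t,40)[:,:2].astype(np.float32)))
E
```

```text
t 19.65 pos [ 480.5 -176.8   87.7] phi -109.31 F [ 0.9 -1.2 -0.3] w 92.7
total [0.0199 0.0038 0.0676] [-0.79  0.27 -0.71] per row [0.0025 0.0005 0.0084] [-0.1   0.03 -0.09]
205 ((564.0335083007812, 48.473934173583984), (65.5482406616211, 83.51129913330078), 70.34056091308594)
225 ((571.1729125976562, 50.99951171875), (43.88390350341797, 68.96611022949219), 71.47590637207031)
```

View pics/g6.png

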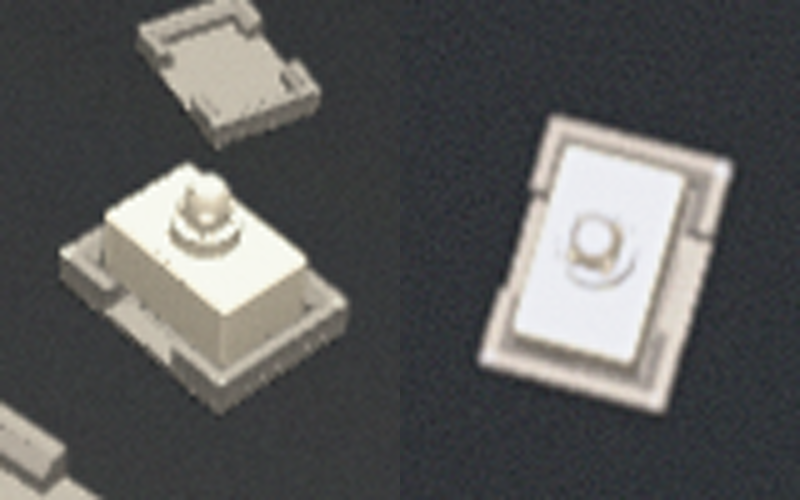

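Both views show the bottle sitting much flatter now. I check corner heights and the neck position numerically.

```bash
python3 - <<'E'
from h import *
P={}
for n,px in(("scene",dict(A=(305,260),B=(224,310),C=(105,213),N=(210,186))),("top",dict(A=(165,143),B=(287,175),C=(232,362),D=(115,335),N=(197,240)))):
    d=np.load(n+"2.npz"); c,K,r,t=[d[k] for k in "cKrt"]; u,v=proj([573,50,30],K,r,t)[0].astype(int)
    P[n]=(K@np.hstack([cv2.Rodrigues(r)[0],t[:,None]]),{k:np.array([(a+.5)/5-.5+u-40,(b+.5)/5-.5+v-50]) for k,(a,b) in px.items()},K,r,t)
for k in "ABCN":
    X=cv2.triangulatePoints(P["scene"][0],P["top"][0],P["scene"][1][k],P["top"][1][k]).ravel(); print(k,(X[:3]/X[3]).round(1))
_,q,K,r,t=P["top"]
print("neck top@67",ray(q["N"],K,r,t,67).round(1)); print([ray(q[k],K,r,t,40)[0].round(1).tolist() for k in "ABCD"])
E
```

```text
A [611.8  60.6  38. ]
B [597.9  17.7  40.7]
C [531.1  41.1  38.4]
N [571.5  50.6  65.7]
neck top@67 [[570.1  49.7  67. ]]
[[612.3, 61.2, 40.0], [597.8, 17.6, 40.0], [530.5, 40.7, 40.0], [542.7, 82.1, 40.0]]
```

Request:
play_rows:
  series:
    - [[-1, 0.017, 0.004, 0.006, -0.8, 0.2, -0.7], [-1, 0, 0, 0.012, 0, 0, 0], [-1, 0, 0, 0.012, 0, 0, 0], [-1, 0, 0, 0.006, 0, 0, 0], [-1, 0, 0, 0, 0, 0, 0], [-1, 0, 0, 0, 0, 0, 0], [-1, 0, 0, 0, 0, 0, 0], [-1, 0, 0, 0, 0, 0, 0]]

```text
time_s: 20.55
ee_pos: [474.4, -187.3, 50.0]
tool_rot: [-0.586, 0.81, -0.0, 0.003]
ft_force: [0.2, 0.4, -0.2]
gripper_width: 92.8
```

```bash
python3 -c "
from h import *
to(471.3,-194.3,20,-108.6)"
```

```text
t 20.55 pos [ 474.4 -187.3   50. ] phi -108.23 F [ 0.2  0.4 -0.2] w 92.8
total [0.0077 0.0008 0.0299] [-0.18  0.24  0.37] per row [0.001  0.0001 0.0037] [-0.02  0.03  0.05]
```

The bottle is seated: corners at 38–41 mm (40 expected), neck top at about (571, 50.5, 66). I descend on the cap.

Request:
play_rows:
  series:
    - [[-1, 0.0077, 0.001, 0.008, 0, 0.2, 0.3], [-1, 0, 0, 0.008, 0, 0, 0], [-1, 0, 0, 0.006, 0, 0, 0], [-1, 0, 0, 0.004, 0, 0, 0], [-1, 0, 0, 0, 0, 0, 0], [-1, 0, 0, 0, 0, 0, 0], [-1, 0, 0, 0, 0, 0, 0], [-1, 0, 0, 0, 0, 0, 0]]

```text
time_s: 21.35
ee_pos: [471.1, -195.2, 21.9]
tool_rot: [-0.584, 0.812, -0.002, 0.001]
ft_force: [0.1, -1.4, -0.5]
gripper_width: 92.7
```

```bash
python3 -c "
from h import *
to(471.3,-194.3,20,-108.6)"
```

```text
t 21.35 pos [ 471.1 -195.2   21.9] phi -108.58 F [ 0.1 -1.4 -0.5] w 92.7
total [-0.001   0.0001  0.0019] [-0.23  0.01  0.02] per row [-0.0001  0.      0.0002] [-0.03  0.    0.  ]
```

Request:
play_rows:
  series:
    - [[1, -0.001, 0, 0.001, -0.2, 0, 0], [1, 0, 0, 0, 0, 0, 0], [1, 0, 0, 0, 0, 0, 0], [1, 0, 0, 0, 0, 0, 0], [1, 0, 0, 0, 0, 0, 0], [1, 0, 0, 0, 0, 0, 0], [1, 0, 0, 0, 0, 0, 0], [1, 0, 0, 0, 0, 0, 0]]
  squeeze: 50

```text
time_s: 22.15
ee_pos: [472.0, -194.2, 21.4]
tool_rot: [-0.584, 0.812, -0.001, 0.001]
ft_force: [0.6, -0.9, 0.8]
gripper_width: 33.6
```

Request:
play_rows:
  series:
    - [[1, 0, 0, 0, 0, 0, 0], [1, 0, 0, 0, 0, 0, 0], [1, 0, 0, -0.01, 0, 0, 0], [1, 0, 0, -0.025, 0, 0, 0], [1, 0, 0, -0.03, 0, 0, 0], [1, -0.01, 0, -0.02, 0, 0, 0], [1, -0.02, 0, -0.01, 0, 0, 0], [1, -0.03, 0, 0, 0, 0, 0]]

```text
time_s: 22.95
ee_pos: [489.6, -141.5, 122.9]
tool_rot: [-0.579, 0.815, -0.002, -0.0]
ft_force: [1.1, 1.5, -0.6]
gripper_width: 30.9
```

```bash
python3 -c "
from h import *
to(571,50.5,125,-108.6)"
```

```text
t 22.95 pos [ 489.6 -141.5  122.9] phi -109.2 F [ 1.1  1.5 -0.6] w 30.9
total [-0.2081 -0.0138 -0.0027] [-0.12 -0.15 -0.6 ] per row [-0.026  -0.0017 -0.0003] [-0.02 -0.02 -0.08]
```

Request:
play_rows:
  series:
    - [[1, -0.035, -0.002, 0, 0, 0, -0.5], [1, -0.035, -0.002, 0, 0, 0, 0], [1, -0.035, -0.002, 0, 0, 0, 0], [1, -0.03, -0.002, 0, 0, 0, 0], [1, -0.015, 0, 0, 0, 0, 0], [1, 0, 0, 0, 0, 0, 0], [1, 0, 0, 0, 0, 0, 0], [1, 0, 0, 0, 0, 0, 0]]

```text
time_s: 23.75
ee_pos: [548.1, 6.8, 128.9]
tool_rot: [-0.585, 0.811, -0.003, 0.003]
ft_force: [-0.2, -0.7, -0.1]
gripper_width: 30.7
```

```bash
python3 -c "
from h import *
to(571,50.5,105,-108.6)"
```

```text
t 23.75 pos [548.1   6.8 128.9] phi -108.42 F [-0.2 -0.7 -0.1] w 30.7
total [-0.0486 -0.0077  0.0241] [-0.48  0.07  0.18] per row [-0.0061 -0.001   0.003 ] [-0.06  0.01  0.02]
```

Request:
play_rows:
  series:
    - [[1, -0.02, -0.004, 0.005, -0.5, 0, 0.2], [1, -0.016, -0.003, 0.006, 0, 0, 0], [1, -0.008, 0, 0.006, 0, 0, 0], [1, 0, 0, 0, 0, 0, 0], [1, 0, 0, 0, 0, 0, 0], [1, 0, 0, 0, 0, 0, 0], [1, 0, 0, 0, 0, 0, 0], [1, 0, 0, 0, 0, 0, 0]]

```text
time_s: 24.55
ee_pos: [567.1, 38.0, 111.3]
tool_rot: [-0.578, 0.816, -0.001, -0.003]
ft_force: [-0.1, 0.4, 0.7]
gripper_width: 31.0
```

```bash
python3 -c "
from h import *
to(571,50.5,98,-108.6)"
```

```text
t 24.55 pos [567.1  38.  111.3] phi -109.36 F [-0.1  0.4  0.7] w 31.0
total [-0.0132  0.0004  0.0133] [ 0.09 -0.31 -0.76] per row [-0.0016  0.0001  0.0017] [ 0.01 -0.04 -0.1 ]
```

Request:
play_rows:
  series:
    - [[1, -0.011, 0, 0.005, 0, -0.3, -0.7], [1, 0, 0, 0.005, 0, 0, 0], [1, 0, 0, 0, 0, 0, 0], [1, 0, 0, 0, 0, 0, 0], [1, 0, 0, 0, 0, 0, 0], [1, 0, 0, 0, 0, 0, 0], [1, 0, 0, 0, 0, 0, 0], [1, 0, 0, 0, 0, 0, 0]]

```text
time_s: 25.35
ee_pos: [571.1, 48.8, 100.7]
tool_rot: [-0.583, 0.812, 0.001, -0.0]
ft_force: [-0.4, -0.1, 0.1]
gripper_width: 31.4
```

```bash
python3 -c "
from h import *
to(571,50.5,98,-108.6)"
```

```text
t 25.35 pos [571.1  48.8 100.7] phi -108.63 F [-0.4 -0.1  0.1] w 31.4
total [-0.0015  0.0006  0.0027] [ 0.07  0.01 -0.03] per row [-0.0002  0.0001  0.0003] [ 0.01  0.   -0.  ]
```

Request:
play_rows:
  series:
    - [[1, -0.0015, 0.0006, 0.004, 0, 0, 0], [1, 0, 0, 0.004, 0, 0, 0], [1, 0, 0, 0.004, 0, 0, 0], [1, 0, 0, 0.003, 0, 0, 0], [1, 0, 0, 0.002, 0, 0, 0], [1, 0, 0, 0, 0, 0, 0], [1, 0, 0, 0, 0, 0, 0], [1, 0, 0, 0, 0, 0, 0]]

```text
time_s: 26.15
ee_pos: [570.8, 50.5, 81.8]
tool_rot: [-0.583, 0.812, 0.001, -0.0]
ft_force: [0.0, -0.5, -0.8]
gripper_width: 31.2
```

```bash
python3 -c "
from h import *
to(571,50.5,80,-108.6)
c,K,r,t=cam('scene'); u,v=proj([573,50,50],K,r,t)[0].astype(int)
cv2.imwrite('pics/g7.png',cv2.resize(c[v-50:v+50,u-50:u+50],None,fx=5,fy=5,interpolation=cv2.INTER_CUBIC))"
```

```text
t 26.15 pos [570.8  50.5  81.8] phi -108.64 F [ 0.  -0.5 -0.8] w 31.2
total [-0.0001 -0.0002  0.0018] [ 0.09 -0.   -0.04] per row [-0.     -0.      0.0002] [ 0.01 -0.   -0.  ]
```

View pics/g7.png

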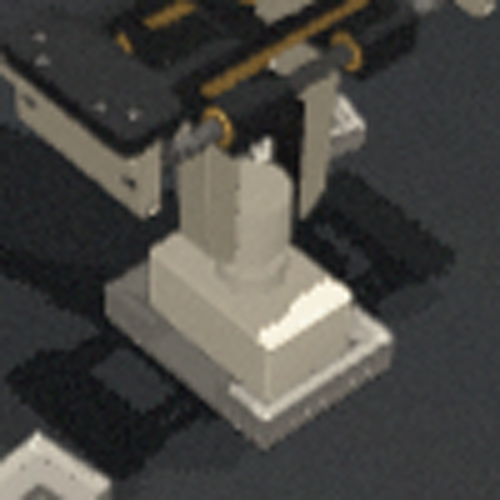

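The cap sits centred over the neck and the collar is visible below it. I press down.

Request:
play_rows:
  series:
    - [[1, 0, 0, 0.002, 0, 0, 0], [1, 0, 0, 0.002, 0, 0, 0], [1, 0, 0, 0.002, 0, 0, 0], [1, 0, 0, 0.002, 0, 0, 0], [1, 0, 0, 0.002, 0, 0, 0], [1, 0, 0, 0.002, 0, 0, 0], [1, 0, 0, 0.002, 0, 0, 0], [1, 0, 0, 0.002, 0, 0, 0]]

```text
time_s: 27.0
ee_pos: [571.9, 50.8, 79.3]
tool_rot: [-0.583, 0.812, 0.0, 0.002]
ft_force: [-2.5, 0.2, 12.0]
gripper_width: 31.2
```

```bash
python3 -c "
from h import *
to(571,50.5,71,-108.6);print(read_state()['moment'].round(2))"
```

```text
t 27.0 pos [571.9  50.8  79.3] phi -108.66 F [-2.5  0.2 12. ] w 31.2
total [0.0006 0.0008 0.0083] [-0.13  0.19 -0.06] per row [0.0001 0.0001 0.001 ] [-0.02  0.02 -0.01]
[0.   0.86 0.06]
```

Request:
play_rows:
  series:
    - [[1, 0, 0.0005, 0.0025, 0, 0, 0], [1, 0, 0.0005, 0.003, 0, 0, 0], [1, 0, 0.0005, 0.003, 0, 0, 0], [1, 0, 0.0005, 0.003, 0, 0, 0], [1, 0, 0, 0.003, 0, 0, 0], [1, 0, 0, 0.003, 0, 0, 0], [1, 0, 0, 0.0025, 0, 0, 0], [1, 0, 0, 0.002, 0, 0, 0]]

```text
time_s: 27.8
ee_pos: [571.9, 50.8, 79.2]
tool_rot: [-0.583, 0.813, -0.002, 0.006]
ft_force: [-3.3, 0.3, 10.6]
gripper_width: 31.5
```

```bash
python3 -c "
from h import *
to(571,50.5,71,-108.6);print(read_state()['moment'].round(2))"
```

```text
t 27.8 pos [571.9  50.8  79.2] phi -108.71 F [-3.3  0.3 10.6] w 31.5
total [0.0006 0.0009 0.0082] [-0.58  0.44 -0.11] per row [0.0001 0.0001 0.001 ] [-0.07  0.05 -0.01]
[-0.03  0.91  0.  ]
```

Request:
play_rows:
  series:
    - [[1, 0, 0.0008, 0.003, -0.5, 0.4, 0], [1, 0, 0.0008, 0.004, -0.4, 0.2, 0], [1, 0, 0.0008, 0.004, -0.3, 0.2, 0], [1, 0, 0.0005, 0.004, -0.3, 0, 0], [1, 0, 0.0005, 0.004, -0.3, 0, 0], [1, 0, 0.0005, 0.004, -0.3, 0, 0], [1, 0, 0.0005, 0.004, -0.3, 0, 0], [1, 0, 0.0005, 0.004, -0.3, 0, 0]]

```text
time_s: 28.6
ee_pos: [572.2, 51.1, 71.3]
tool_rot: [-0.582, 0.813, 0.01, -0.007]
ft_force: [-5.8, -1.6, 25.7]
gripper_width: 31.3
```

```bash
python3 -c "
from h import *
to(571,50.5,71,-108.6);print(read_state()['moment'].round(2))"
```

```text
t 28.6 pos [572.2  51.1  71.3] phi -108.8 F [-5.8 -1.6 25.7] w 31.3
total [0.001  0.001  0.0003] [ 1.42 -0.02 -0.2 ] per row [0.0001 0.0001 0.    ] [ 0.18 -0.   -0.03]
[-0.2   1.5  -0.01]
```

Snapped home: TCP z is 71.3, against the 71.4 predicted. I ease to a 10–15 N hold and undo the small tilt.

Request:
play_rows:
  series:
    - [[1, 0, 0, 0.003, 0.5, 0, 0], [1, 0, 0, 0.0025, 0.5, 0, 0], [1, 0, 0, 0.002, 0.3, 0, 0], [1, 0, 0, 0.002, 0.2, 0, 0], [1, 0, 0, 0.002, 0, 0, 0], [1, 0, 0, 0.002, 0, 0, 0], [1, 0, 0, 0.002, 0, 0, 0], [1, 0, 0, 0.002, 0, 0, 0]]

```text
time_s: 29.4
ee_pos: [571.8, 51.2, 71.3]
tool_rot: [-0.582, 0.813, -0.0, 0.002]
ft_force: [-3.8, -0.1, 16.0]
gripper_width: 31.4
```

```bash
python3 -c "
from h import *
to(571,50.5,71,-108.6);print(read_state()['moment'].round(2))"
```

```text
t 29.4 pos [571.8  51.2  71.3] phi -108.8 F [-3.8 -0.1 16. ] w 31.4
total [0.0009 0.0006 0.0003] [-0.19  0.16 -0.2 ] per row [0.0001 0.0001 0.    ] [-0.02  0.02 -0.03]
[-0.11  1.08  0.02]
```

Request:
play_rows:
  series:
    - [[1, 0, 0, 0.0017, 0, 0, 0], [1, 0, 0, 0.0016, 0, 0, 0], [1, 0, 0, 0.0016, 0, 0, 0], [1, 0, 0, 0.0016, 0, 0, 0], [1, 0, 0, 0.0016, 0, 0, 0], [1, 0, 0, 0.0016, 0, 0, 0], [1, 0, 0, 0.0016, 0, 0, 0], [1, 0, 0, 0.0016, 0, 0, 0]]

```text
time_s: 30.2
ee_pos: [571.8, 51.1, 71.4]
tool_rot: [-0.582, 0.813, 0.0, 0.003]
ft_force: [-4.2, -0.5, 14.6]
gripper_width: 31.4
```

```bash
python3 -c "
from h import *
c,K,r,t=cam('scene'); u,v=proj([573,50,50],K,r,t)[0].astype(int)
cv2.imwrite('pics/g8.png',cv2.resize(c[v-50:v+50,u-50:u+50],None,fx=5,fy=5,interpolation=cv2.INTER_CUBIC))
to(571,50.5,71,-108.6);snapshot('top');to(571,50.5,71,-108.6);snapshot('top');to(571,50.5,71,-108.6)"
```

```text
t 30.25 pos [571.8  51.2  71.4] phi -108.79 F [-3.3 -0.1 14.1] w 31.2
total [0.0009 0.0005 0.0003] [-0.19  0.29 -0.19] per row [0.0001 0.0001 0.    ] [-0.02  0.04 -0.02]
t 30.3 pos [571.8  51.1  71.4] phi -108.79 F [-3.7  0.9 13.3] w 31.3
total [0.0009 0.0006 0.0004] [-0.2   0.29 -0.19] per row [0.0001 0.0001 0.    ] [-0.02  0.04 -0.02]
t 30.35 pos [571.8  51.2  71.4] phi -108.79 F [-2.9  0.6 14.3] w 31.3
total [0.0009 0.0006 0.0004] [-0.2   0.29 -0.19] per row [0.0001 0.0001 0.    ] [-0.02  0.04 -0.02]
```

View pics/g8.png

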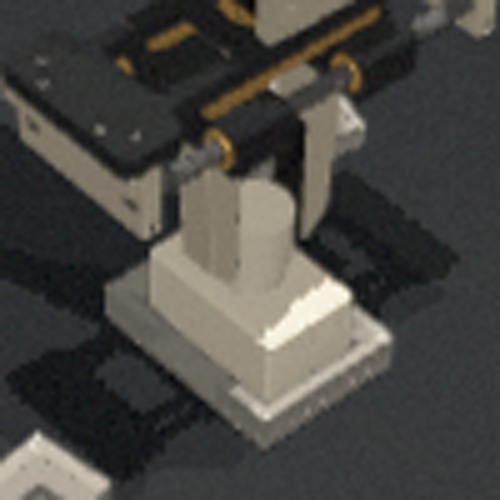

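The cap is down over the collar and the bottle is flat in the holder. I trim the push to mid-range, then hand in.

Request:
play_rows:
  series:
    - [[1, 0, 0, 0.0014, 0, 0, 0], [1, 0, 0, 0.0013, 0, 0, 0], [1, 0, 0, 0.0013, 0, 0, 0], [1, 0, 0, 0.0013, 0, 0, 0], [1, 0, 0, 0.0013, 0, 0, 0], [1, 0, 0, 0.0013, 0, 0, 0], [1, 0, 0, 0.0013, 0, 0, 0], [1, 0, 0, 0.0013, 0, 0, 0]]

```text
time_s: 31.15
ee_pos: [571.8, 51.1, 71.4]
tool_rot: [-0.582, 0.813, 0.001, 0.004]
ft_force: [-4.1, -0.2, 12.2]
gripper_width: 31.3
```

```bash
python3 -c "
from h import *
to(571,50.5,71,-108.6);snapshot('top');s=read_state();print(s['ft_force'])
if 10.5<s['ft_force'][2]<14.8: print(finish_job())"
```

```text
t 31.15 pos [571.8  51.1  71.4] phi -108.8 F [-4.1 -0.2 12.2] w 31.3
total [0.0008 0.0006 0.0004] [-0.18  0.39 -0.2 ] per row [0.0001 0.0001 0.    ] [-0.02  0.05 -0.03]
[-2.71830856 -0.43085961 10.96860928]
the job is handed in; nothing more can be done
None
```

The bottle is in the pocket of the middle-sized holder and the snap cap is pressed fully home on its neck. I handed the job in at about 31 s with the arm still holding the cap down.

- **Bottle:** my first placing left the bottle's +x end perched on the pocket's lead-in. The two views showed this, with top corners at 48–50 mm on that end and 38 mm on the other. I gripped it again lightly and slid it about 5 mm toward −x, and it dropped in. The corners then measured 38–41 mm, where 40 mm is flat.
- **Cap:** it went over the beads only on the third, harder push. It ended with the tool at 71.4 mm, the height I had predicted for fully home. The push peaked at about 26 N at the readings I took. The last picture showed the cap over the collar and the bottle flat.
- **Final hold:** the last two downward readings were 12.2 N and 11.0 N, with about 3–4 N of sideways force on the tool.
- **Disagreement:** the bottle's measured centre was about 2 mm from my estimate of the pocket's centre, slightly more than the 1.5 mm clearance but within camera error.
- **Bystanders:** I did not check the other objects in a last wide picture, but no contact with them showed in the forces I read.

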